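# Open the push-and-turn safety bottle

### The arm

A 6-joint arm with a two-finger parallel gripper is mounted at the origin on the work surface. World frame = base frame: x ahead of the robot, y to its left, z up, the work surface at z = 0. Lengths are in mm, angles in rad, forces in N, time in s.
With the tool pointing down it reaches from about 400 to 925 mm from the base axis. Payload 12.5 kg.
Tool frame: the origin (TCP) lies at the centre of the arm's flange, where the gripper is bolted on; the fingertips stand 190 mm ahead of it and the grasp point (between the pads) lies env.grip_point_offset ahead of it (env.grip_point_offset is the distance from the TCP to the grasp point, in mm); z points along the fingers, x is the direction in which the jaws open and shut, and the axes are right-handed (so a half turn about z gives the same grasp; the last joint's range is limited). The gripper opens to 95 mm and grips with 3 to 60 N. Pads are 20 mm wide; open, the fingers measure 119 mm over their backs; the gripper's body (75 mm by 180 mm) begins 59 mm behind the grasp point.
Start: joints at [1.148, 0.491, 1.559, -0, 1.092, -0.106], TCP at [194.681, 593.906, 404.761] pointing down, gripper open.
Joint ranges: [-3.1, 3.1], [-0.84, 2.19], [0.05, 2.79], [-1.13, 4.28], [0.06, 2.93], [-2.69, 2.69]. Speed limits (rad/s): [2.22, 2.22, 2.79, 3.14, 3.14, 3.14].

### API

Orientations are given as [roll, pitch, yaw] about the fixed x, y, z axes, in that order (R = Rz(yaw) Ry(pitch) Rx(roll)).
In Python, from cell import state, read_camera, camera_model, job_done, env gives the robot as it stands.
- The arm moves only by the tool arm_command, never from a script. Its argument "steps" is a list of rows, each a list of 6 numbers: the shift along the tool's x, y, z in cm, then the turn, a rotation vector about the tool's x, y, z in degrees. In form: [[dx, dy, dz, rx, ry, rz], ...]. A call has 1 to 12 rows; each row is the pose to reach, as a shift and turn from the pose commanded when the call began, along the tool's axes at that moment; what a row does not reach only later rows make up. A row lasts 1/12 s, in which the tool goes at most 41.7 mm and 7.16 degrees, less where a joint would pass 70% of its speed; a pose out of reach is approached as far as the arm can. A call with a gripper value outside its range is refused whole. "jaw" is the finger opening in cm, from 0 to 9.51, set as the call begins (left out, the last holds). The fingers move at their own pace and stop on an object; the grip force is fixed at half the most. Time passes only in rows, so rows that repeat a pose let the fingers close. It gives the time, the measured TCP pose, the force and the opening at its end, in the units of the state.
- state(): the state, without advancing time (a new reading comes with each control period).
- read_camera(name): name is "side" or "top"; returns the picture (480x640x3 uint8, red, green, blue); there is no depth.
- camera_model(name): a dict with "K" (3x3 intrinsics, pixels), "k1" (the pictures are not rectified: a ray, as slopes to the right and down, at radius r is drawn at 1 + k1 r^2 times it, then the intrinsics apply), "xyz" and "rotation" of the camera in the world. Camera axes: x right, y up, looking along -z (the intrinsics and any distortion apply to the point x, -y, -z); pixel columns grow to the right and rows downward; lengths in mm; the calibration is good to about 2 mm. A picture is of the moment at which its call begins. camera_model takes no time and is no camera call.
- job_done(): hands the job in, once; it reports no verdict.
The state is a dict: "t": time; "joints": joint angles; "qvel": joint speeds; "tau": joint torques, N m; "eef_pos": TCP position; "tcp_rot": TCP orientation; "ft_force": force on the tool from outside, world axes, zero at the start; "moment": the same for the moment, N m; "opening": opening from 0.0 (shut) to 1.0 (fully open).
Only numpy, scipy, OpenCV 4.12 (cv2) and the standard library are available. Lean on these libraries where they do the work, as an engineer would, in place of code of your own. Each camera call takes 0.05 s, during which the arm holds its last target. There are 200 camera calls.

### The job

Open the amber bottle that stands in the weighted holder: press its safety cap down against the spring until you feel it bottom, keep it pressed firmly but not hard while turning it counterclockwise (seen from above) until it is free, and lift it off. Then set the cap down gently, mouth down, near the middle of the steel dish without dropping it. Never force or wrench the cap on its neck, and leave the dish and the other things on the bench where they are.

Things in the scene. Friction and masses are not known exactly. Their poses are not given: they have to be found in the camera images.
- cap_center (a point): Black ribbed round safety cap, 50 mm across, 46 mm tall, 40 to 85 g, a loose part locked on the bottle's neck; this is its centre, half-way up, z up its axis. Grip it across its diameter, best by the upper half so that fingertips clear the dish floor later. Its lower 26 mm are a hollow skirt with about 2 mm of sideways play on the neck; two lugs inside the skirt's foot lock it.
- cap_top (a point): Centre of the cap's flat top, 23 mm above its centre. Inside, a spring pushes up with 6 N when locked, 0.5 N more per mm pressed. How far it must go down differs each time and cannot be seen: 4.5 to 12.5 mm, till it meets a stiff rubber stop (15 N more per mm); any higher the lugs catch. A push of 17 to 22 N is surely on the stop. Over 36 N between cap and bottle, in any direction, is forcing it.
- neck (a point): Point on the bottle's axis near its mouth, inside the cap, 2 mm below the cap's centre when locked, 155 mm above the bench; z up, x towards a notch. Keep the cap pressed for about 50 degrees (0.85 rad) of counterclockwise turn; from there to 130 degrees it is free, rises 2 mm above its start by itself and lifts off. Clockwise, or past 130 degrees, is a stop. Neck 26 mm wide, 37 over tabs.
- bottle: Amber round bottle, 74 mm across, shoulder 115 mm above the bench, fixed in a heavy round holder: grey cup 88 mm wide and 42 mm high on a dark steel foot 110 mm wide. It cannot move. Origin at the centre of the foot's underside, z up.
- dish_floor (a point): Centre of the inner floor of the round steel dish, 4 mm above the bench; z up. The dish is loose (450 g), 128 mm in diameter over the rim, 114 mm across inside at the floor, 14 mm high.
- jar: White plastic jar with black lid, 54 mm in diameter, 60 mm tall, loose bystander; origin at the centre of its underside.
- reagent: Amber bottle with a small ordinary cap, 62 mm in diameter, 125 mm tall, loose bystander standing directly on the bench; origin at the centre of its underside.
- beaker: Open glass beaker, 70 mm wide, 90 mm tall, loose bystander; origin at the centre of its underside.
- marker: Black marker pen lying on the bench, 125 mm long, 11 mm thick, loose bystander; origin under its middle, x along it.
- scissors: Scissors lying flat, 160 mm long, loose bystander; origin near the pivot, x towards the points.
Mind the look-alikes: they are no part of the job. Leave any yellow look-alike of the part that bears cap_center alone.

How it is judged:
By the outcome, as a careful person would: the job done as asked, in the order asked, and still so for the second after the job is handed in, with the robot touching nothing.
It also fails if it takes over 72 s, if anything falls off the work surface, if the arm or the gripper's body presses on something with over 40 N, if the wrist force passes 120 N, or if a joint passes its speed limit or range.

## Working session

There is one attempt and no reset: what is moved stays moved. The work goes in short steps, Python scripts to look and compute and a tool call to move; the robot and the scene stay as the last step left them, time stands still between calls to the robot, and variables do not carry over. Pictures are saved under pics/ and viewed, about 8 in all and at most 12, crops included, and the job is handed in when it is done.

Besides the shell and the picture viewer there is one more tool, called by a JSON object that holds its "method" and its "body". arm_command: Moves the arm, as the interface text tells. Its arguments: {"type":"object","properties":{"steps":{"type":"array"},"jaw":{"type":"number"}},"required":["steps"]}

```bash
mkdir -p pics; ls
cat > h.py <<'E'
import numpy as np, cv2
from cell import state, read_camera, camera_model, job_done, env
def ray(name,u,v):
    m=camera_model(name);K=np.array(m["K"]);R=np.array(m["rotation"])
    x=(u-K[0,2])/K[0,0];y=(v-K[1,2])/K[1,1];d=np.array([x,y])
    s=d.copy()
    for _ in range(20): s=d/(1+m["k1"]*(s@s))
    return np.array(m["xyz"]),R@np.array([s[0],-s[1],-1.0])
def onz(name,u,v,z):
    o,d=ray(name,u,v);return o+d*(z-o[2])/d[2]
def proj(name,p):
    m=camera_model(name);K=np.array(m["K"]);R=np.array(m["rotation"])
    c=R.T@(np.array(p)-m["xyz"]);s=np.array([c[0],-c[1]])/-c[2];s=s*(1+m["k1"]*(s@s))
    return K[0,0]*s[0]+K[0,2],K[1,1]*s[1]+K[1,2]
def save(name,f):
    im=read_camera(name);cv2.imwrite("pics/"+f,im[:,:,::-1]);return im
E
python3 - <<'E'
from h import *
print(env.grip_point_offset)
for n in("top","side"):
    print(camera_model(n)); save(n,n+"0.png")
print(state())
E
```

```text
pics
171.3
{'K': array([[467.15310657,   0.        , 314.80902805],
       [  0.        , 467.15310657, 241.24593864],
       [  0.        ,   0.        ,   1.        ]]), 'k1': -0.03237330289344422, 'xyz': array([579.40624552, 104.67848935, 956.40455919]), 'rotation': array([ 0.05920243, -0.00807774, -1.54305843])}
{'K': array([[461.91001839,   0.        , 324.21316205],
       [  0.        , 461.91001839, 248.41008925],
       [  0.        ,   0.        ,   1.        ]]), 'k1': -0.07615486052017799, 'xyz': array([ 563.58249223, -499.697334  ,  701.50820399]), 'rotation': array([ 0.82125079, -0.00267824, -0.07900187])}
{'t': 0.1, 'joints': array([ 1.14840510e+00,  4.91495610e-01,  1.55935225e+00, -1.10289132e-06,
        1.09167953e+00, -1.05554370e-01]), 'qvel': array([ 0.00088065, -0.0011991 , -0.00365201, -0.00020891, -0.000255  ,
       -0.0007472 ]), 'tau': array([ 2.61818546e-03, -6.13622761e+01, -2.58609688e+01,  6.93536201e-02,
        4.70254419e-02, -4.99487658e-05]), 'eef_pos': array([194.67188153, 593.89360005, 404.23486167]), 'tcp_rot': array([-3.14149514e+00,  9.29636579e-04,  1.25396002e+00]), 'ft_force': array([-0.73511256, -0.53219766,  0.14880083]), 'moment': array([-0.04399745, -0.02386866, -0.02974921]), 'opening': 1.00016294861779}
```

View pics/top0.png

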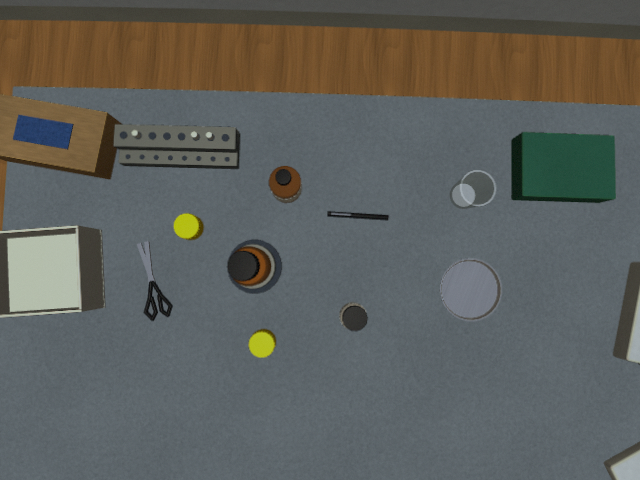

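View pics/side0.png

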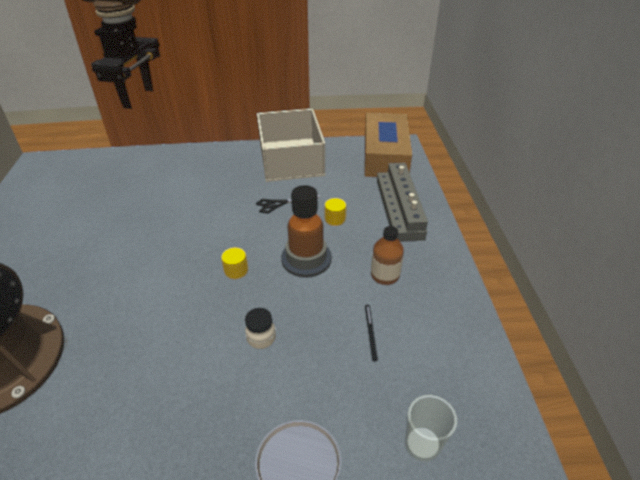

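The target cap is at top (243,266) / side (304,200). Look-alikes are the jar lid (354,317), the reagent cap (284,177) and the yellow caps (187,226) and (262,344). I choose the one on the bottle in the round holder. The dish is at top (470,290).

```bash
sed -i 's/^from cell.*/&\nfrom scipy.spatial.transform import Rotation as Rt/; s/R=np.array(m\["rotation"\])/R=Rt.from_euler("xyz",m["rotation"]).as_matrix()/' h.py
python3 - <<'E'
from h import *
t=cv2.imread("pics/top0.png");s=cv2.imread("pics/side0.png")
def blob(im,box,lim=45):
    x0,y0,x1,y1=box;g=im[y0:y1,x0:x1].max(2)<lim
    n,l,st,c=cv2.connectedComponentsWithStats(g.astype(np.uint8))
    i=1+st[1:,4].argmax();cn=cv2.findContours((l==i).astype(np.uint8),0,1)[0][0]
    (cx,cy),r=cv2.minEnclosingCircle(cn);return st[i],c[i]+[x0,y0],(cx+x0,cy+y0,r)
a=blob(t,(220,240,290,300));print(a)
print("captop(top cam) centroid",onz("top",*a[1],180),"circle",onz("top",*a[2][:2],180))
b=blob(s,(280,180,330,222));print(b)
# side: cast centroid onto centre height plane
print("side",onz("side",*b[1],160))
# triangulate
o1,d1=ray("top",*a[1]);o2,d2=ray("side",*b[1])
A=np.c_[d1,-d2];k=np.linalg.lstsq(A,o2-o1,rcond=None)[0];print(o1+d1*k[0],o2+d2*k[1])
# foot ellipse
g=cv2.cvtColor(t,cv2.COLOR_BGR2GRAY)
c=cv2.HoughCircles(g[220:360,420:520],cv2.HOUGH_GRADIENT,1,50,param1=80,param2=15,minRadius=24,maxRadius=36);print(c)
for q in c[0]: print("dish",onz("top",q[0]+420,q[1]+220,14),q[2])
print("dish eye",onz("top",470.5,290,14),"jar",onz("top",354,317,60),"beaker top",onz("top",478,188,90))
for p in[(612,0,180)]: pass
cv2.imwrite("pics/c0.png",np.hstack([cv2.resize(t[215:315,195:295],(400,400),interpolation=2),cv2.resize(s[170:270,255:355],(400,400),interpolation=2)]))
E
```

```text
(array([  8,  11,  32,  30, 514], dtype=int32), array([240.64396887, 264.44552529]), (242.73580741882324, 265.84206771850586, 16.368274688720703))
captop(top cam) centroid [583.55950882 221.64309157 180.        ] circle [581.34458518 218.0878666  180.        ]
(array([ 12,  10,  25,  28, 407], dtype=int32), array([303.8968059 , 205.63390663]), (304.0323734283447, 201.6798553466797, 15.354990005493164))
side [581.68262577 202.81096772 160.        ]
[583.76855693 227.53032464 140.92087258] [582.3204338  227.56578177 140.91846763]
[[[49.5 68.5 27.9]]]
dish [ 548.59563202 -216.73030501   14.        ] 27.9
dish eye [ 545.62470451 -218.80279065   14.        ] jar [490.14344644  20.17700696  60.        ] beaker top [ 740.08180435 -205.49903031   90.        ]
```

View pics/c0.png

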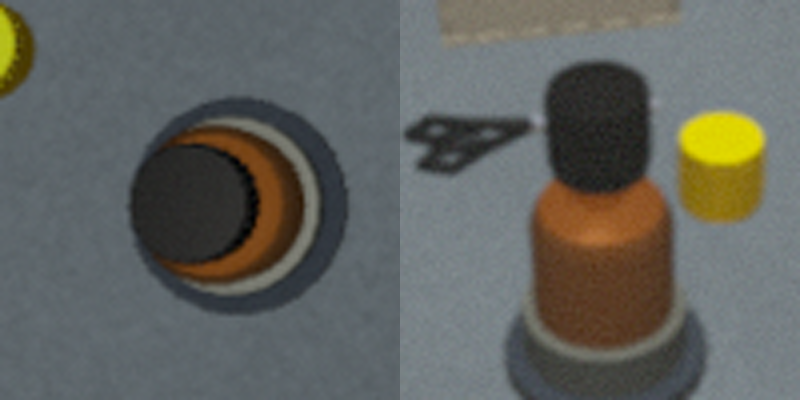

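Run:
```python
from h import *
print("foot",onz("top",255,266.3,8),"captop",onz("top",242.4,265.9,180),"side captop",onz("side",304.5,192,180),"side foot",onz("side",305.8,257.5,12))
print("dish side", onz("side",298.5,461,14))
t=cv2.imread("pics/top0.png")
print(proj("side",(581.5,218.5,180)),proj("side",(581.5,218.5,134)))
```

```text
foot [581.55039388 218.32945602   8.        ] captop [581.23286009 218.64149096 180.        ] side captop [584.13347332 219.2591217  180.        ] side foot [582.23552828 213.12717242  12.        ]
dish side [ 549.40548019 -220.44195271   14.        ]
(np.float64(303.13996447960665), np.float64(192.29664103105608)) (np.float64(303.7888945075927), np.float64(211.2396580848407))
```

{"method": "arm_command", "body": {"steps": [[-2,4,0,0,0,4],[-4,8,0,0,0,9],[-6,12,0,0,0,13],[-8,16,0,0,0,17],[-10,20,0,0,0,21],[-12,24,0,0,0,26],[-14,28,0,0,0,30],[-16,32,0,0,0,34],[-18,36,0,0,0,38],[-20,40,0,0,0,43],[-22,44,0,0,0,47],[-23,47,0,0,0,51]]}}

```text
t: 1.1
eef_pos: [553.0, 242.3, 404.6]
tcp_rot: [-3.142, 0.001, 0.36]
ft_force: [-0.1, 0.9, 0.6]
opening: 1.001
```

{"method": "arm_command", "body": {"steps": [[0,0,0,0,0,0],[0,0,0,0,0,0],[0,0,0,0,0,0]]}}

```text
t: 1.35
eef_pos: [551.7, 244.2, 404.3]
tcp_rot: [-3.141, 0.001, 0.364]
ft_force: [-1.0, -0.4, -0.4]
opening: 1.001
```

{"method": "arm_command", "body": {"steps": [[1,1.7,0,0,0,0],[1.94,3.47,0,0,0,0],[1.94,3.47,0,0,0,0],[1.94,3.47,0,0,0,0],[1.94,3.47,0,0,0,0]]}}

```text
t: 1.77
eef_pos: [581.4, 219.8, 404.7]
tcp_rot: [-3.141, 0.0, 0.365]
ft_force: [-0.4, 0.6, -0.3]
opening: 0.999
```

Run:
```python
from h import *
s=save("side","s1.png");t=save("top","t1.png");print(state())
cv2.imwrite("pics/c1.png",np.hstack([cv2.resize(t[190:310,180:300],(400,400),interpolation=2)[:,:,::-1],cv2.resize(s[120:240,244:364],(400,400),interpolation=2)[:,:,::-1]]))
```

```text
{'t': 1.8667, 'joints': array([ 2.55000847e-01,  4.85982228e-01,  1.56741546e+00,  2.31253132e-04,
        1.08832798e+00, -1.10484461e-01]), 'qvel': array([-0.00492795, -0.00077569, -0.00318303, -0.00121696,  0.00146067,
       -0.00337206]), 'tau': array([-2.26961374e-01, -6.06590652e+01, -2.57702655e+01,  6.64825318e-02,
        4.28796303e-02,  4.69704348e-03]), 'eef_pos': array([581.51226006, 219.70562723, 404.87578999]), 'tcp_rot': array([-3.14137439e+00,  1.09626777e-04,  3.65378012e-01]), 'ft_force': array([-0.13522776, -0.52633241, -0.44882407]), 'moment': array([-0.08084493, -0.00515872,  0.01212552]), 'opening': 1.0023276131716117}
```

View pics/c1.png

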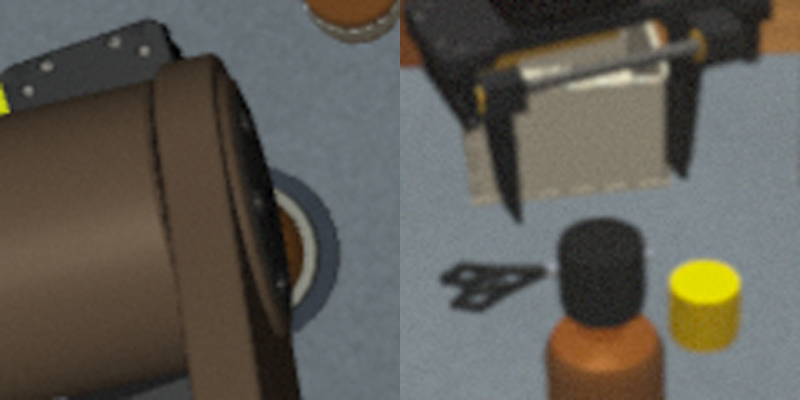

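Side view: tips at crop (518,222) and (685,180) straddle the cap column (601,270), so x is aligned to about 1 mm. Lowering to the grasp height of about z=167.

{"method": "arm_command", "body": {"steps": [[0,0.1,1,0,0,0],[0,0.1,2.2,0,0,0],[0,0.1,3.4,0,0,0],[0,0.1,4.6,0,0,0],[0,0.1,5.6,0,0,0],[0,0.1,6.4,0,0,0],[0,0.1,6.6,0,0,0],[0,0.1,6.6,0,0,0],[0,0.1,6.6,0,0,0],[0,0.1,6.6,0,0,0]], "jaw": 7}}

```text
t: 2.7
eef_pos: [582.8, 217.8, 339.4]
tcp_rot: [3.142, -0.001, 0.364]
ft_force: [-0.2, 0.5, -0.1]
opening: 0.736
```

Run:
```python
from h import *
s=save("side","s2.png");q=state();print(q["eef_pos"],q["ft_force"],q["moment"],q["opening"])
print(proj("side",(581.5,219.7,214.7)),proj("side",(581.5,218.6,157)))
cv2.imwrite("pics/c2.png",cv2.resize(s[140:240,254:354],(600,600),interpolation=2)[:,:,::-1])
```

```text
[582.81649494 217.7850057  339.35384193] [0.31797735 0.1691317  0.01920404] [-0.13696296  0.06585447 -0.01396285] 0.7363854899581972
(np.float64(302.5952291320164), np.float64(176.75688228904482)) (np.float64(303.4669754169745), np.float64(201.89809069575617))
```

View pics/c2.png

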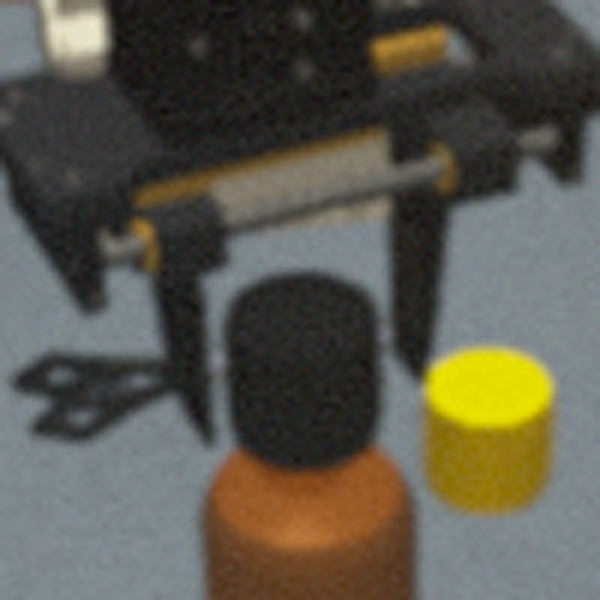

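Fingers straddle the cap (tips at crop (210,440) and (410,375), cap 226–381), roughly centred. Closing in stages, watching the force.

{"method": "arm_command", "body": {"steps": [[0,0,0,0,0,0],[0,0,0,0,0,0],[0,0,0,0,0,0],[0,0,0,0,0,0]], "jaw": 5.3}}

```text
t: 3.08
eef_pos: [582.7, 217.7, 338.9]
tcp_rot: [-3.142, -0.0, 0.364]
ft_force: [0.3, 0.5, 0.5]
opening: 0.568
```

{"method": "arm_command", "body": {"steps": [[0,0,0,0,0,0],[0,0,0,0,0,0],[0,0,0,0,0,0]], "jaw": 5.1}}

```text
t: 3.33
eef_pos: [583.0, 217.8, 338.8]
tcp_rot: [-3.142, -0.001, 0.364]
ft_force: [3.2, 1.8, -0.3]
opening: 0.535
```

{"method": "arm_command", "body": {"steps": [[0.07,0,0,0,0,0],[0.07,0,0,0,0,0],[0.07,0,0,0,0,0]]}}

```text
t: 3.58
eef_pos: [583.4, 218.0, 338.7]
tcp_rot: [-3.142, 0.0, 0.364]
ft_force: [0.4, 0.2, 0.1]
opening: 0.539
```

{"method": "arm_command", "body": {"steps": [[0,0,0,0,0,0],[0,0,0,0,0,0],[0,0,0,0,0,0],[0,0,0,0,0,0],[0,0,0,0,0,0]], "jaw": 4.6}}

```text
t: 4.0
eef_pos: [583.5, 218.1, 338.8]
tcp_rot: [-3.142, -0.001, 0.364]
ft_force: [2.6, 1.6, -0.9]
opening: 0.521
```

{"method": "arm_command", "body": {"steps": [[0.04,0,0,0,0,0],[0.04,0,0.1,0,0,0],[0.04,0,0.2,0,0,0],[0.04,0,0.3,0,0,0],[0.04,0,0.4,0,0,0],[0.04,0,0.4,0,0,0],[0.04,0,0.4,0,0,0]], "jaw": 3}}

```text
t: 4.58
eef_pos: [583.6, 218.1, 335.3]
tcp_rot: [3.142, -0.0, 0.364]
ft_force: [-1.5, 0.1, 7.0]
opening: 0.517
```

Pressed 3.5 mm with 7–8 N (spring only). Continuing in small steps.

{"method": "arm_command", "body": {"steps": [[0,0,0.1,0,0,0],[0,0,0.1,0,0,0],[0,0,0.1,0,0,0]]}}

```text
t: 4.83
eef_pos: [583.6, 218.1, 334.4]
tcp_rot: [3.142, -0.0, 0.364]
ft_force: [-1.1, -0.2, 8.3]
opening: 0.523
```

{"method": "arm_command", "body": {"steps": [[0,0,0.1,0,0,0],[0,0,0.1,0,0,0],[0,0,0.1,0,0,0]]}}

```text
t: 5.08
eef_pos: [583.6, 218.1, 333.5]
tcp_rot: [3.142, -0.0, 0.364]
ft_force: [-1.6, -1.1, 8.1]
opening: 0.52
```

{"method": "arm_command", "body": {"steps": [[0,0,0.1,0,0,0],[0,0,0.1,0,0,0],[0,0,0.1,0,0,0]]}}

```text
t: 5.33
eef_pos: [583.6, 218.1, 332.5]
tcp_rot: [3.142, -0.0, 0.364]
ft_force: [-2.1, -0.8, 8.9]
opening: 0.524
```

{"method": "arm_command", "body": {"steps": [[0,0,0.1,0,0,0],[0,0,0.1,0,0,0],[0,0,0.1,0,0,0]]}}

```text
t: 5.58
eef_pos: [583.6, 218.1, 331.6]
tcp_rot: [3.142, -0.0, 0.364]
ft_force: [-2.0, -0.5, 9.2]
opening: 0.52
```

{"method": "arm_command", "body": {"steps": [[0,0,0.08,0,0,0],[0,0,0.08,0,0,0],[0,0,0.08,0,0,0]]}}

```text
t: 5.83
eef_pos: [583.6, 218.1, 330.8]
tcp_rot: [3.142, -0.0, 0.364]
ft_force: [-1.9, -0.1, 8.5]
opening: 0.519
```

{"method": "arm_command", "body": {"steps": [[0,0,0.08,0,0,0],[0,0,0.08,0,0,0],[0,0,0.08,0,0,0]]}}

```text
t: 6.08
eef_pos: [583.6, 218.1, 330.0]
tcp_rot: [3.142, -0.0, 0.364]
ft_force: [-2.3, 0.3, 9.9]
opening: 0.517
```

Run:
```python
from h import *
s=save("side","s3.png");q=state();print(q["eef_pos"],q["ft_force"],q["moment"],q["opening"])
cv2.imwrite("pics/c3.png",cv2.resize(s[140:240,254:354],(600,600),interpolation=2)[:,:,::-1])
```

```text
[583.58942145 218.10164416 330.06875885] [-3.34419623 -1.16862822  9.25716472] [-0.19167841  0.52476394 -0.01061783] 0.5241417148185756
```

View pics/c3.png

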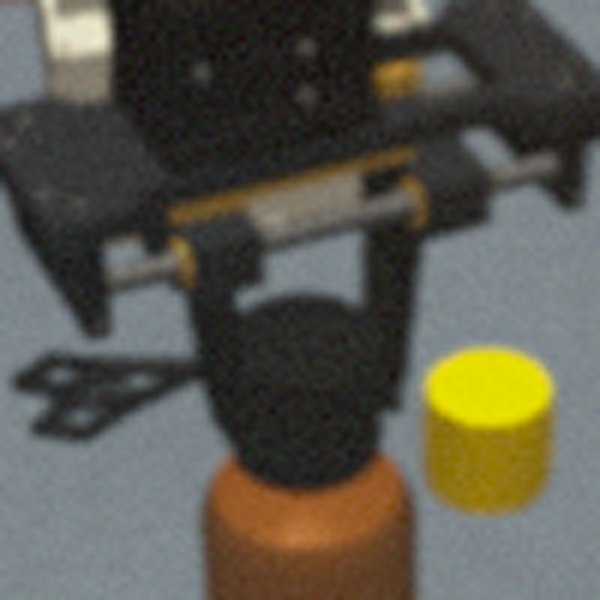

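The cap has gone down with the fingers (top edge 272→295 in the crop, about 9 mm), so there is no slip. Continuing.

{"method": "arm_command", "body": {"steps": [[0,0,0.08,0,0,0],[0,0,0.08,0,0,0],[0,0,0.08,0,0,0]]}}

```text
t: 6.38
eef_pos: [583.6, 218.1, 329.3]
tcp_rot: [3.142, -0.0, 0.364]
ft_force: [-2.7, -0.5, 9.6]
opening: 0.515
```

{"method": "arm_command", "body": {"steps": [[0,0,0.07,0,0,0],[0,0,0.07,0,0,0],[0,0,0.07,0,0,0]]}}

```text
t: 6.63
eef_pos: [583.6, 218.1, 328.8]
tcp_rot: [3.142, -0.001, 0.364]
ft_force: [-2.5, -0.9, 10.6]
opening: 0.519
```

{"method": "arm_command", "body": {"steps": [[0,0,0.07,0,0,0],[0,0,0.07,0,0,0],[0,0,0.07,0,0,0]]}}

```text
t: 6.88
eef_pos: [583.5, 218.1, 328.5]
tcp_rot: [3.141, -0.001, 0.364]
ft_force: [-3.8, -0.5, 15.1]
opening: 0.519
```

{"method": "arm_command", "body": {"steps": [[0,0,0.05,0,0,0],[0,0,0.05,0,0,0],[0,0,0.05,0,0,0]]}}

```text
t: 7.13
eef_pos: [583.5, 218.1, 328.3]
tcp_rot: [3.141, -0.001, 0.364]
ft_force: [-5.4, -2.5, 16.9]
opening: 0.518
```

{"method": "arm_command", "body": {"steps": [[-0.03,0,0.03,0,0,0],[-0.04,0,0.04,0,0,0],[-0.04,0,0.04,0,0,0]]}}

```text
t: 7.38
eef_pos: [583.3, 218.0, 328.2]
tcp_rot: [3.141, -0.002, 0.364]
ft_force: [-3.8, -1.0, 18.5]
opening: 0.52
```

{"method": "arm_command", "body": {"steps": [[0,0,0.01,0,0,-2],[0,0,0.01,0,0,-4],[0,0,0.01,0,0,-6],[0,0,0.01,0,0,-8],[0,0,0.01,0,0,-10],[0,0,0.01,0,0,-10]]}}

```text
t: 7.88
eef_pos: [583.7, 218.2, 328.2]
tcp_rot: [3.141, -0.004, 0.541]
ft_force: [-2.1, -0.2, 17.3]
opening: 0.521
```

{"method": "arm_command", "body": {"steps": [[0,0,0.01,0,0,-2],[0,0,0.01,0,0,-4],[0,0,0.01,0,0,-6],[0,0,0.01,0,0,-8],[0,0,0.01,0,0,-10],[0,0,0.01,0,0,-12],[0,0,0.01,0,0,-14],[0,0,0.01,0,0,-16],[0,0,0.01,0,0,-16]]}}

```text
t: 8.63
eef_pos: [583.8, 218.3, 328.2]
tcp_rot: [3.139, -0.004, 0.82]
ft_force: [-1.0, 2.4, 18.0]
opening: 0.521
```

```bash
python3 -c "
from h import *
q=state();print(q['moment'],q['ft_force'],q['tcp_rot'])"
```

```text
[ 0.21479895  0.20715665 -0.03183011] [-0.9860334   2.35622012 17.97118878] [ 3.13945425 -0.00407167  0.81977997]
```

{"method": "arm_command", "body": {"steps": [[0,0,0.01,0,0,-2],[0,0,0.01,0,0,-4],[0,0,0.01,0,0,-6],[0,0,0.01,0,0,-8],[0,0,0.01,0,0,-10],[0,0,0.01,0,0,-12],[0,0,0.01,0,0,-14],[0,0,0.01,0,0,-16],[0,0,0.01,0,0,-16]]}}

```text
t: 9.38
eef_pos: [583.8, 218.3, 328.2]
tcp_rot: [3.138, -0.003, 1.099]
ft_force: [-1.1, 1.4, 18.6]
opening: 0.518
```

{"method": "arm_command", "body": {"steps": [[0,0,0,0,0,-2],[0,0,0,0,0,-4],[0,0,0,0,0,-6],[0,0,0,0,0,-8],[0,0,0,0,0,-10],[0,0,0,0,0,-12],[0,0,0,0,0,-14],[0,0,0,0,0,-16],[0,0,0,0,0,-16]]}}

```text
t: 10.13
eef_pos: [583.8, 218.3, 328.2]
tcp_rot: [3.137, -0.002, 1.378]
ft_force: [-0.5, 0.9, 18.3]
opening: 0.519
```

{"method": "arm_command", "body": {"steps": [[0,0,0,0,0,-2],[0,0,0,0,0,-4],[0,0,0,0,0,-6],[0,0,0,0,0,-8],[0,0,0,0,0,-10],[0,0,0,0,0,-12],[0,0,0,0,0,-14],[0,0,0,0,0,-16],[0,0,0,0,0,-16]]}}

```text
t: 10.88
eef_pos: [583.8, 218.3, 328.2]
tcp_rot: [3.137, -0.001, 1.658]
ft_force: [-0.6, 1.3, 18.1]
opening: 0.524
```

74° turned. Easing up slowly and watching for a catch.

{"method": "arm_command", "body": {"steps": [[0,0,-0.1,0,0,0],[0,0,-0.2,0,0,0],[0,0,-0.3,0,0,0],[0,0,-0.4,0,0,0],[0,0,-0.5,0,0,0],[0,0,-0.6,0,0,0],[0,0,-0.7,0,0,0],[0,0,-0.8,0,0,0],[0,0,-0.8,0,0,0]]}}

```text
t: 11.63
eef_pos: [583.9, 218.2, 335.1]
tcp_rot: [3.138, -0.001, 1.655]
ft_force: [3.0, 2.5, 7.5]
opening: 0.52
```

{"method": "arm_command", "body": {"steps": [[0,0,-0.1,0,0,0],[0,0,-0.2,0,0,0],[0,0,-0.3,0,0,0],[0,0,-0.3,0,0,0]]}}

```text
t: 11.97
eef_pos: [583.9, 218.2, 337.9]
tcp_rot: [3.138, -0.001, 1.655]
ft_force: [3.0, 2.0, 5.5]
opening: 0.52
```

{"method": "arm_command", "body": {"steps": [[0,0,-0.1,0,0,0],[0,0,-0.2,0,0,0],[0,0,-0.3,0,0,0],[0,0,-0.3,0,0,0]]}}

```text
t: 12.3
eef_pos: [583.7, 218.2, 340.3]
tcp_rot: [3.14, -0.001, 1.655]
ft_force: [4.7, 1.9, 4.8]
opening: 0.523
```

{"method": "arm_command", "body": {"steps": [[0,0,-0.1,0,0,0],[0,0,-0.2,0,0,0],[0,0,-0.3,0,0,0],[0,0,-0.3,0,0,0]]}}

```text
t: 12.63
eef_pos: [583.4, 218.4, 342.3]
tcp_rot: [-3.142, -0.001, 1.655]
ft_force: [4.1, 4.7, -2.6]
opening: 0.521
```

{"method": "arm_command", "body": {"steps": [[0,0,-0.1,0,0,0],[0,0,-0.2,0,0,0],[0,0,-0.4,0,0,0],[0,0,-0.6,0,0,0],[0,0,-0.6,0,0,0]]}}

```text
t: 13.05
eef_pos: [583.2, 218.0, 348.5]
tcp_rot: [-3.14, 0.0, 1.656]
ft_force: [0.1, 0.6, -0.5]
opening: 0.52
```

Free: only the cap's weight is felt now. Lifting clear.

{"method": "arm_command", "body": {"steps": [[0,0,-0.5,0,0,0],[0,0,-1,0,0,0],[0,0,-2,0,0,0],[0,0,-3,0,0,0],[0,0,-4,0,0,0],[0,0,-5,0,0,0],[0,0,-6,0,0,0],[0,0,-6.5,0,0,0],[0,0,-6.5,0,0,0],[0,0,-6.5,0,0,0]]}}

```text
t: 13.88
eef_pos: [583.3, 218.0, 413.9]
tcp_rot: [3.141, -0.0, 1.655]
ft_force: [0.1, -0.9, -1.0]
opening: 0.52
```

Run:
```python
from h import *
s=save("side","s4.png");q=state();print(q["eef_pos"],q["tcp_rot"],q["ft_force"],q["joints"])
t=cv2.imread("pics/top0.png")
g=cv2.cvtColor(t,cv2.COLOR_BGR2GRAY)[240:340,420:520]
cv2.imwrite("pics/c4.png",np.hstack([cv2.resize(s[80:240,224:384],(400,400),interpolation=2)[:,:,::-1],cv2.resize(t[240:340,420:520],(400,400),interpolation=2)]))
```

```text
[583.31463918 217.98314831 413.43380472] [-3.14113966e+00  3.95226664e-06  1.65542447e+00] [ 0.36678074  0.63817854 -1.19034695] [ 2.51593104e-01  4.79586133e-01  1.55412973e+00  7.97657725e-05
  1.10832415e+00 -1.40386697e+00]
```

View pics/c4.png

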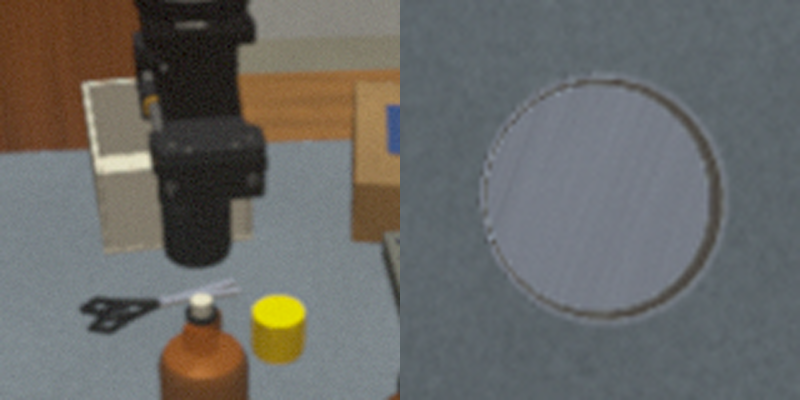

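Cap is held (crop 197,230) and the neck is bare. Dish centre is about (547,-219). Carrying it over.

{"method": "arm_command", "body": {"steps": [[-0.6,-0.1,0,0,0,0],[-2,-0.3,0,0,0,0],[-4,-0.7,0,0,0,0],[-6,-1,0,0,0,0],[-8,-1.3,0,0,0,0],[-10,-1.7,0,0,0,0],[-12,-2,0,0,0,0],[-14,-2.4,0,0,0,0],[-16,-2.7,0,0,0,0],[-18,-3,0,0,0,0],[-20,-3.4,0,0,0,0],[-22,-3.7,0,0,0,0]]}}

```text
t: 14.93
eef_pos: [564.5, -6.3, 413.4]
tcp_rot: [-3.141, -0.0, 1.655]
ft_force: [0.0, -0.2, -0.4]
opening: 0.52
```

{"method": "arm_command", "body": {"steps": [[-2,-0.3,0,0,0,0],[-4,-0.7,0,0,0,0],[-6,-1,0,0,0,0],[-8,-1.3,0,0,0,0],[-10,-1.7,0,0,0,0],[-12,-2,0,0,0,0],[-14,-2.4,0,0,0,0],[-16,-2.7,0,0,0,0],[-18,-3,0,0,0,0],[-20,-3.4,0,0,0,0],[-21,-3.6,0,0,0,0],[-21.2,-3.6,0,0,0,0]]}}

```text
t: 15.93
eef_pos: [546.4, -220.7, 413.3]
tcp_rot: [-3.141, -0.0, 1.653]
ft_force: [-0.3, 0.2, -0.5]
opening: 0.521
```

{"method": "arm_command", "body": {"steps": [[0,0,0,0,0,0],[0,0,0,0,0,0],[0,0,0,0,0,0]]}}

```text
t: 16.18
eef_pos: [547.2, -217.8, 413.7]
tcp_rot: [-3.142, -0.0, 1.656]
ft_force: [0.6, -0.2, -1.2]
opening: 0.518
```

{"method": "arm_command", "body": {"steps": [[0.1,0,0.8,0,0,0],[0.1,0,2.2,0,0,0],[0.1,0,4,0,0,0],[0.1,0,6,0,0,0],[0.1,0,8,0,0,0],[0.1,0,10,0,0,0],[0.1,0,12,0,0,0],[0.1,0,14,0,0,0],[0.1,0,16,0,0,0],[0.1,0,17.4,0,0,0],[0.1,0,18,0,0,0],[0.1,0,18,0,0,0]]}}

```text
t: 17.18
eef_pos: [547.0, -217.0, 232.2]
tcp_rot: [-3.14, -0.001, 1.656]
ft_force: [0.6, 0.4, 0.6]
opening: 0.524
```

Run:
```python
from h import *
s=save("side","s5.png");t=save("top","t5.png");q=state();print(q["eef_pos"],q["ft_force"])
cv2.imwrite("pics/c5.png",np.hstack([cv2.resize(s[340:480,228:368],(400,400),interpolation=2)[:,:,::-1],cv2.resize(t[220:360,400:540],(400,400),interpolation=2)[:,:,::-1]]))
```

```text
[ 547.31416357 -217.36785399  234.07326102] [-0.38726839 -0.58977912  0.08152808]
```

View pics/c5.png

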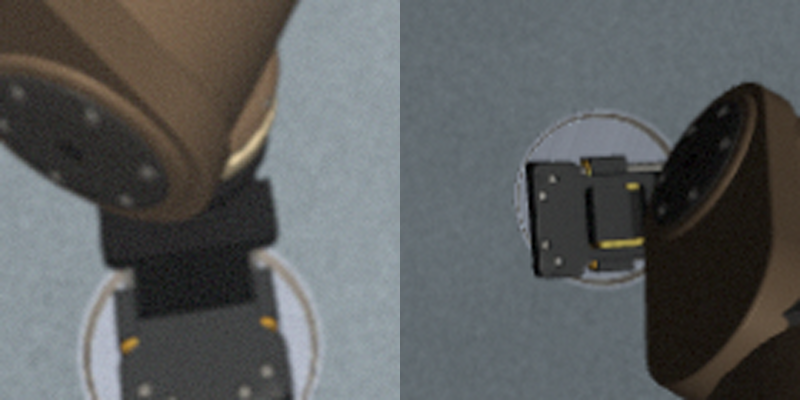

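Gripper is centred over the dish in both views. Descending slowly to touch (expected at TCP z≈209).

{"method": "arm_command", "body": {"steps": [[0,0,0.5,0,0,0],[0,0,1,0,0,0],[0,0,1.5,0,0,0],[0,0,1.9,0,0,0],[0,0,2,0,0,0],[0,0,2.05,0,0,0],[0,0,2.1,0,0,0],[0,0,2.1,0,0,0],[0,0,2.1,0,0,0]]}}

```text
t: 18.03
eef_pos: [547.1, -217.6, 212.9]
tcp_rot: [3.141, 0.0, 1.655]
ft_force: [0.6, -1.0, -1.3]
opening: 0.517
```

{"method": "arm_command", "body": {"steps": [[0,0,0.04,0,0,0],[0,0,0.08,0,0,0],[0,0,0.12,0,0,0],[0,0,0.16,0,0,0],[0,0,0.16,0,0,0]]}}

```text
t: 18.45
eef_pos: [547.1, -217.6, 211.0]
tcp_rot: [-3.142, -0.0, 1.655]
ft_force: [1.2, -0.3, -0.0]
opening: 0.522
```

{"method": "arm_command", "body": {"steps": [[0,0,0.03,0,0,0],[0,0,0.06,0,0,0],[0,0,0.06,0,0,0],[0,0,0.06,0,0,0]]}}

```text
t: 18.78
eef_pos: [547.1, -217.6, 210.5]
tcp_rot: [3.142, -0.0, 1.655]
ft_force: [-0.6, 0.4, -0.6]
opening: 0.52
```

{"method": "arm_command", "body": {"steps": [[0,0,0.03,0,0,0],[0,0,0.06,0,0,0],[0,0,0.06,0,0,0],[0,0,0.06,0,0,0]]}}

```text
t: 19.12
eef_pos: [547.1, -217.6, 209.9]
tcp_rot: [-3.142, -0.0, 1.655]
ft_force: [1.3, -2.0, -1.0]
opening: 0.521
```

{"method": "arm_command", "body": {"steps": [[0,0,0.03,0,0,0],[0,0,0.05,0,0,0],[0,0,0.05,0,0,0],[0,0,0.05,0,0,0]]}}

```text
t: 19.45
eef_pos: [547.1, -217.6, 209.4]
tcp_rot: [3.142, -0.0, 1.655]
ft_force: [0.3, -0.2, 0.5]
opening: 0.519
```

{"method": "arm_command", "body": {"steps": [[0,0,0.03,0,0,0],[0,0,0.05,0,0,0],[0,0,0.05,0,0,0],[0,0,0.05,0,0,0]]}}

```text
t: 19.78
eef_pos: [547.1, -217.6, 208.9]
tcp_rot: [3.142, -0.0, 1.655]
ft_force: [-0.5, -0.0, -0.6]
opening: 0.519
```

{"method": "arm_command", "body": {"steps": [[0,0,0.03,0,0,0],[0,0,0.04,0,0,0],[0,0,0.04,0,0,0],[0,0,0.04,0,0,0]]}}

```text
t: 20.12
eef_pos: [547.1, -217.6, 208.7]
tcp_rot: [3.141, 0.0, 1.655]
ft_force: [0.2, 1.4, 3.9]
opening: 0.518
```

Contact: +3.9 N at z=208.7, as predicted. Opening gently, in stages.

{"method": "arm_command", "body": {"steps": [[0,0,-0.01,0,0,0],[0,0,-0.01,0,0,0],[0,0,-0.01,0,0,0]], "jaw": 5.2}}

```text
t: 20.37
eef_pos: [547.1, -217.6, 208.5]
tcp_rot: [-3.142, -0.0, 1.655]
ft_force: [0.2, -0.6, -0.4]
opening: 0.544
```

{"method": "arm_command", "body": {"steps": [[0,0,0,0,0,0],[0,0,0,0,0,0],[0,0,0,0,0,0],[0,0,0,0,0,0]], "jaw": 6.4}}

```text
t: 20.7
eef_pos: [547.1, -217.6, 208.6]
tcp_rot: [-3.142, -0.0, 1.655]
ft_force: [0.1, 0.8, -0.1]
opening: 0.672
```

{"method": "arm_command", "body": {"steps": [[0,0,-0.3,0,0,0],[0,0,-1,0,0,0],[0,0,-2,0,0,0],[0,0,-3.5,0,0,0],[0,0,-5.5,0,0,0],[0,0,-8,0,0,0],[0,0,-10.5,0,0,0],[0,0,-13,0,0,0],[0,0,-15,0,0,0],[0,0,-17,0,0,0],[0,0,-18,0,0,0],[0,0,-18,0,0,0]]}}

```text
t: 21.7
eef_pos: [547.0, -217.5, 391.5]
tcp_rot: [3.138, 0.002, 1.655]
ft_force: [-0.2, -0.2, -0.3]
opening: 0.674
```

{"method": "arm_command", "body": {"steps": [[3,0,0,0,0,0],[6,0,0,0,0,0],[9,0,0,0,0,0],[12,0,0,0,0,0],[15,0,0,0,0,0],[18,0,0,0,0,0],[20,0,0,0,0,0],[21,0,0,0,0,0],[21,0,0,0,0,0],[21,0,0,0,0,0]]}}

```text
t: 22.53
eef_pos: [529.5, -8.6, 388.2]
tcp_rot: [-3.141, 0.0, 1.656]
ft_force: [0.4, -0.1, -0.4]
opening: 0.676
```

Run:
```python
from h import *
s=save("side","s6.png");t=save("top","t6.png");q=state();print(q["eef_pos"],q["ft_force"])
cv2.imwrite("pics/c6.png",np.hstack([cv2.resize(s,(400,300)),cv2.resize(t[220:340,400:560],(400,300),interpolation=2)])[:,:,::-1])
```

```text
[529.55725079  -9.40499212 388.31038944] [-0.05221858 -0.90369851 -0.67043818]
```

View pics/c6.png

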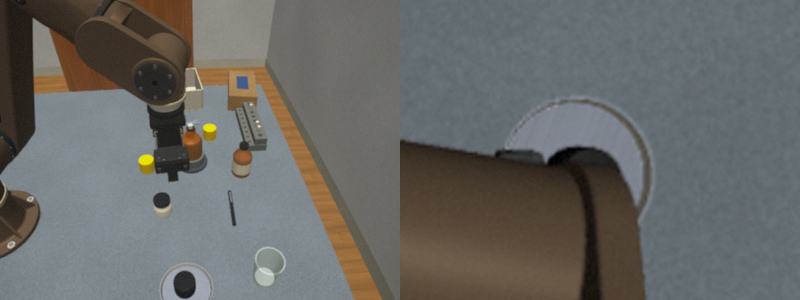

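The cap stands upright in the middle of the dish at small-view (185,285). The dish and bystanders are where they were, and the robot is clear.

```bash
python3 -c "
from cell import *
print(job_done())"
```

```text
the job is handed in; nothing more can be done
None
```

The amber bottle is open and its cap is sitting mouth down near the middle of the steel dish. The job was handed in at about 22.6 s of robot time, and no verdict was reported.

- **Opening:** I gripped the cap and pressed it about 10 mm down until it met the stop. It stayed pressed at about 17–19 N through a 74° counterclockwise turn, with sideways force at or below about 6 N. When I eased it up it came free without catching.
- **Placing:** The cap touched the dish floor with about 4 N at the expected height. I released it in stages and moved the arm clear.
- **Last checks:** The final side view shows the cap upright and about central in the dish. As far as I can see, the dish and the other things have not moved. The arm hid part of the dish from the top camera, so that view only confirms it in part. Wrist forces were near zero at the end.
- **Disagreement:** The two cameras differed by about 3–4 mm in x for both the cap and the dish. I set the cap grip by feel and used a point in between for the dish.

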